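# Turn round a row of samples for the microscope

## Task

Move the four sample containers from the grey rack to the empty aluminium rack in reverse order, one to a bay, so that the one that stood leftmost ends rightmost, the second from the left second from the right, and so on (left and right as the robot sees them from its base). Set each down gently on the floor of its bay instead of dropping it, never let one tip over, and leave all four standing upright and at rest.

Things in the scene. Friction and masses are not known exactly. Their poses are not given: they have to be found in the camera images.
- round_bottle: Round amber glass bottle, body 36 mm in diameter, with a white screw cap 24 mm in diameter from 62 to 84 mm above its underside (84 mm is its full height). Rigid, closed, loose, about 50 to 120 g. Origin: centre of its underside; z points up; yaw arbitrary.
- wide_jar: Squat round white plastic jar, 46 mm in diameter, with a white screw lid 48 mm in diameter from 44 to 60 mm above its underside (full height 60 mm). Rigid, closed, loose, about 50 to 120 g. Origin: centre of its underside; z points up; yaw arbitrary.
- square_bottle: White plastic bottle with a square body 34 x 34 mm, 50 mm high, and a round grey screw cap 26 mm in diameter from 56 to 78 mm above its underside (full height 78 mm). Rigid, closed, loose, about 50 to 120 g. Origin: centre of its underside; z points up; yaw arbitrary.
- conical_flask: Clear glass conical flask, foot 48 mm in diameter tapering to a 22 mm neck, with a round white stopper 26 mm in diameter (fixed to it) from 64 to 88 mm above its underside (full height 88 mm). Rigid, closed, loose, about 50 to 120 g. Origin: centre of its underside; z points up; yaw arbitrary.
- rack_from: Grey plastic rack, full at the start; on its pads things stand 10 mm above the table. Fixed, 78 (x) x 300 (y) x 24 mm high. Four square bays in a row, centres at y = +111, +37, -37, -111 mm, x = 0, each 70 x 70 mm inside, floor 6 mm above the table, walls 4 mm thick, 18 mm above the floor. Origin: centre of underside, on the table. +y points to the robot's left, turned up to 0.15 rad.
- rack_to: Bare aluminium rack, empty at the start, to be filled. Fixed, 78 (x) x 300 (y) x 24 mm high. Four square bays in a row, centres at y = +111, +37, -37, -111 mm, x = 0, each 70 x 70 mm inside, floor 6 mm above the table, walls 4 mm thick, 18 mm above the floor. Origin: centre of underside, on the table. +y points to the robot's left, turned up to 0.15 rad.
- pad_round_bottle: Dark rubber pad, 60 x 60 x 4 mm, fixed on the floor of the bay of the grey rack in which the amber bottle stands at the start; all four pads look alike, and it stays there, marking that starting bay. Origin: centre of its underside, 6 mm above the table. Not handled.
- pad_wide_jar: Dark rubber pad, 60 x 60 x 4 mm, fixed on the floor of the bay of the grey rack in which the wide jar stands at the start; all four pads look alike, and it stays there, marking that starting bay. Origin: centre of its underside, 6 mm above the table. Not handled.
- pad_square_bottle: Dark rubber pad, 60 x 60 x 4 mm, fixed on the floor of the bay of the grey rack in which the square bottle stands at the start; all four pads look alike, and it stays there, marking that starting bay. Origin: centre of its underside, 6 mm above the table. Not handled.
- pad_conical_flask: Dark rubber pad, 60 x 60 x 4 mm, fixed on the floor of the bay of the grey rack in which the conical flask stands at the start; all four pads look alike, and it stays there, marking that starting bay. Origin: centre of its underside, 6 mm above the table. Not handled.
Mind the look-alikes: they are no part of the job. Leave any blue or green look-alike of the conical_flask alone.

How it is judged:
At the end, for the whole second after the job is handed in: Each container stands released, at rest and upright (within 0.12 rad) on the floor (within 6 mm) of the aluminium rack's bay that mirrors its starting bay in the grey rack (first from the left in the one, last in the other), its centre within 20 mm of the bay's centre along each of the rack's axes (((y of pad_round_bottle in the frame of rack_from between 0.091 and 0.131 m and y of round_bottle in the frame of rack_to between -0.131 and -0.091 m) or (y of pad_round_bottle in the frame of rack_from between 0.017 and 0.057 m and y of round_bottle in the frame of rack_to between -0.057 and -0.017 m) or (y of pad_round_bottle in the frame of rack_from between -0.057 and -0.017 m and y of round_bottle in the frame of rack_to between 0.017 and 0.057 m) or (y of pad_round_bottle in the frame of rack_from between -0.131 and -0.091 m and y of round_bottle in the frame of rack_to between 0.091 and 0.131 m)) and x of round_bottle in the frame of rack_to between -0.02 and 0.02 m and z of round_bottle in the frame of rack_to between 0 and 0.012 m and angle between each of round_bottle, wide_jar, square_bottle, conical_flask's own z axis and vertical below 0.12 rad and linear speed of each of round_bottle, wide_jar, square_bottle, conical_flask below 0.03 m/s and contact force between each of round_bottle, wide_jar, square_bottle, conical_flask and the fingers below 0.05 N and ((y of pad_wide_jar in the frame of rack_from between 0.091 and 0.131 m and y of wide_jar in the frame of rack_to between -0.131 and -0.091 m) or (y of pad_wide_jar in the frame of rack_from between 0.017 and 0.057 m and y of wide_jar in the frame of rack_to between -0.057 and -0.017 m) or (y of pad_wide_jar in the frame of rack_from between -0.057 and -0.017 m and y of wide_jar in the frame of rack_to between 0.017 and 0.057 m) or (y of pad_wide_jar in the frame of rack_from between -0.131 and -0.091 m and y of wide_jar in the frame of rack_to between 0.091 and 0.131 m)) and x of wide_jar in the frame of rack_to between -0.02 and 0.02 m and z of wide_jar in the frame of rack_to between 0 and 0.012 m and ((y of pad_square_bottle in the frame of rack_from between 0.091 and 0.131 m and y of square_bottle in the frame of rack_to between -0.131 and -0.091 m) or (y of pad_square_bottle in the frame of rack_from between 0.017 and 0.057 m and y of square_bottle in the frame of rack_to between -0.057 and -0.017 m) or (y of pad_square_bottle in the frame of rack_from between -0.057 and -0.017 m and y of square_bottle in the frame of rack_to between 0.017 and 0.057 m) or (y of pad_square_bottle in the frame of rack_from between -0.131 and -0.091 m and y of square_bottle in the frame of rack_to between 0.091 and 0.131 m)) and x of square_bottle in the frame of rack_to between -0.02 and 0.02 m and z of square_bottle in the frame of rack_to between 0 and 0.012 m and ((y of pad_conical_flask in the frame of rack_from between 0.091 and 0.131 m and y of conical_flask in the frame of rack_to between -0.131 and -0.091 m) or (y of pad_conical_flask in the frame of rack_from between 0.017 and 0.057 m and y of conical_flask in the frame of rack_to between -0.057 and -0.017 m) or (y of pad_conical_flask in the frame of rack_from between -0.057 and -0.017 m and y of conical_flask in the frame of rack_to between 0.017 and 0.057 m) or (y of pad_conical_flask in the frame of rack_from between -0.131 and -0.091 m and y of conical_flask in the frame of rack_to between 0.091 and 0.131 m)) and x of conical_flask in the frame of rack_to between -0.02 and 0.02 m and z of conical_flask in the frame of rack_to between 0 and 0.012 m); the robot touches nothing.
It fails at once if a container is tipped by more than 0.7 rad (angle between any of round_bottle, wide_jar, square_bottle, conical_flask's own z axis and vertical above 0.7 rad).
It fails at once if a container is dropped (faster than 0.7 m/s, a fall of about 25 mm, while the fingers do not touch it) ((linear speed of round_bottle above 0.7 m/s and contact force between round_bottle and the fingers below 0.02 N) or (linear speed of wide_jar above 0.7 m/s and contact force between wide_jar and the fingers below 0.02 N) or (linear speed of square_bottle above 0.7 m/s and contact force between square_bottle and the fingers below 0.02 N) or (linear speed of conical_flask above 0.7 m/s and contact force between conical_flask and the fingers below 0.02 N)).
It also fails if it takes over 88 s, if anything falls off the work surface, if the arm or the gripper's body presses on something with over 40 N, if the wrist force passes 120 N, or if a joint passes its speed limit or range.

## Robot

A 7-joint arm with a two-finger parallel gripper is mounted at the origin on the work surface. World frame = base frame: x ahead of the robot, y to its left, z up, the work surface at z = 0. Lengths are in m, angles in rad, forces in N, time in s.
With the tool pointing down it reaches from about 0.425 to 0.925 m from the base axis. Payload 6.8 kg.
Tool frame: the origin (TCP) lies at the very end of the fingers, on their centre line; the grasp point (between the pads) lies 19 mm behind it; z points along the fingers, y is the line along which they close (so a half turn about z gives the same grasp; the last joint's range is limited). The gripper opens to 85 mm and grips with 20 to 120 N. Pads are 22 mm wide; open, the fingers measure 114 mm over their backs; the gripper's body (76 mm by 85 mm) begins 54 mm behind the grasp point. The pads swing forward as they close: fully open they stand 13 mm farther back than shut.
Start: joints at [1.241, 0.477, 0.022, 1.555, -0.011, 1.109, -0.083], TCP at [0.148, -0.658, 0.231] pointing down, gripper open.
Joint ranges: [-2.96, 2.96], [-0.34, 2.1], [-1.41, 1.46], [0.24, 2.44], [-1.37, 4.51], [0.17, 1.92], [-2.96, 2.96]. Speed limits (rad/s): [2.39, 2.39, 3.14, 3.14, 3.14, 3.14, 3.14].

## Interface

Orientations are given as a rotation vector (axis times angle).
In Python, from bench import monitor, optics, r gives the robot as it stands.
- The arm moves only by the shell command python3 -m crank 'ROWS' [OPENING] [FORCE]. ROWS is JSON, a list of rows, each a list of 2 entries, a list of its own where there are three numbers: the shift along the tool's x, y, z in cm, then the turn, a rotation vector about the tool's x, y, z in rad. A call has 1 to 5 rows; each row shifts and turns the commanded pose from where the row before left it, along the tool's axes as they then stand; what a row does not reach is not made up. A row lasts 1/10 s, in which the tool goes at most 50 mm and 8.59 degrees, less where a joint would pass 70% of its speed; a pose out of reach is approached as far as the arm can. A call is refused whole if a number of a shift passes 5 or a number of a turn 0.15, either way. A call with a gripper value outside its range is refused whole. OPENING is the finger opening in cm, from 0 to 8.54, set as the call begins (- or left out, the last holds). The fingers move at their own pace and stop on an object; FORCE is the grip in N (left out, the last holds). Time passes only in rows, so rows that do not move let the fingers close. It gives the time, the measured TCP pose, the force, the opening and the grip force at its end, in the units of the state.
- monitor.get_obs(): the state, without advancing time (a new reading comes with each control period).
- optics.grab_frame(name): name is "side" or "top" or "wrist"; returns (picture, depth): 480x640x3 uint8, red, green, blue; 480x640 float32, m along the optical axis (not along the pixel's ray), 0 where there is no reading.
- optics.camera_model(name): a dict with "vertical_fov" (degrees; the focal length in pixels is half the picture's height over the tangent of half this angle, whatever the lens; pixels are square), "cx", "cy" (the principal point, pixels), "R" (3x3) and "t" (3): a world point X has camera coordinates R X + t; the wrist camera has in their place "hand_eye" (4x4, takes a point from camera to tool coordinates, whose origin is the TCP and whose axes are the flange's). Camera axes: x right, y down, z forward; pixel columns grow to the right and rows downward; lengths in m; the calibration is good to about 2 mm. A picture is of the moment at which its call begins: read the wrist's pose just before it. camera_model takes no time and is no camera call.
- r.hand_in(): hands the job in; it is judged then, once.
The state is a dict: "clock": time; "joints": joint angles; "qvel": joint speeds; "tau": joint torques, N m; "tcp_pos": TCP position; "orientation": TCP orientation; "contact_force": force on the tool from outside, world axes, zero at the start; "moment": the same for the moment, N m; "grip_width": finger opening in m; "gripper_force": force on a finger pad.
Only numpy, scipy, OpenCV 4.12 (cv2) and the standard library are available. Lean on these libraries where they do the work, as an engineer would, in place of code of your own. Each camera call takes 0.05 s, during which the arm holds its last target. There are 200 camera calls.

## Working session

There is one attempt and no reset: what is moved stays moved. The work goes in short steps, Python scripts to look and compute and a shell command to move; the robot and the scene stay as the last step left them, time stands still between calls to the robot, and variables do not carry over. Pictures are saved under pics/ and viewed, at most 14 in all, crops included, and the job is handed in when it is done.

```bash
mkdir -p pics; ls; python3 - <<'E'
from bench import monitor, optics, r
import cv2,numpy as np
np.set_printoptions(precision=4,suppress=True)
o=monitor.get_obs()
for k,v in o.items(): print(k,v)
for n in("top","side"):
    p,d=optics.grab_frame(n); cv2.imwrite(f"pics/{n}0.png",p[:,:,::-1]); np.save(f"{n}0.npy",d); print(n,optics.camera_model(n),(d>0).mean())
print(optics.camera_model("wrist"))
E
```

```text
pics
clock 0.0
joints [ 1.2409  0.4778  0.0223  1.5564 -0.0115  1.1093 -0.0831]
qvel [-0.0005 -0.0008  0.0001 -0.0008 -0.0008 -0.0005 -0.0002]
tau [ -0.0007 -59.6454   1.6078 -28.1197   0.0124   0.0094  -0.    ]
tcp_pos [ 0.1484 -0.6579  0.2303]
orientation [-3.1205 -0.3475  0.0005]
contact_force [ 0.5671 -0.4502 -0.204 ]
moment [ 0.0111 -0.0078 -0.0398]
gripper_force 0.0
grip_width 0.08538700414753628
top {'vertical_fov': 47.64159505513785, 'cx': 317.0204341293563, 'cy': 232.9362571910846, 'R': array([[-0.0072, -1.    ,  0.0067],
       [-0.9878,  0.0061, -0.1557],
       [ 0.1556, -0.0077, -0.9878]]), 't': array([-0.0095,  0.5993,  0.8292])} 0.9959765625
side {'vertical_fov': 44.83485655365922, 'cx': 317.74660569906246, 'cy': 227.64036946772785, 'R': array([[-0.9988, -0.048 , -0.0132],
       [-0.0231,  0.6823, -0.7307],
       [ 0.0441, -0.7295, -0.6826]]), 't': array([0.5974, 0.0592, 0.7729])} 0.9960384114583334
{'vertical_fov': 62.73242113560126, 'cx': 325.055387516751, 'cy': 235.50257466677527, 'hand_eye': array([[ 0.0007, -0.9661, -0.2582,  0.0661],
       [ 1.    ,  0.0009, -0.0006,  0.0007],
       [ 0.0008, -0.2582,  0.9661, -0.1433],
       [ 0.    ,  0.    ,  0.    ,  1.    ]])}
```

View pics/top0.png

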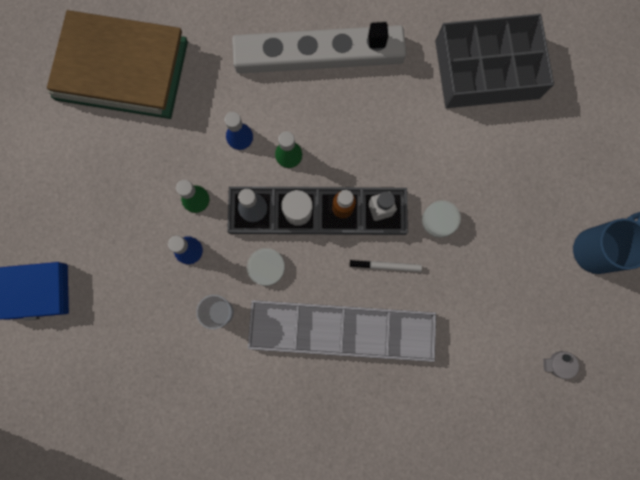

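View pics/side0.png

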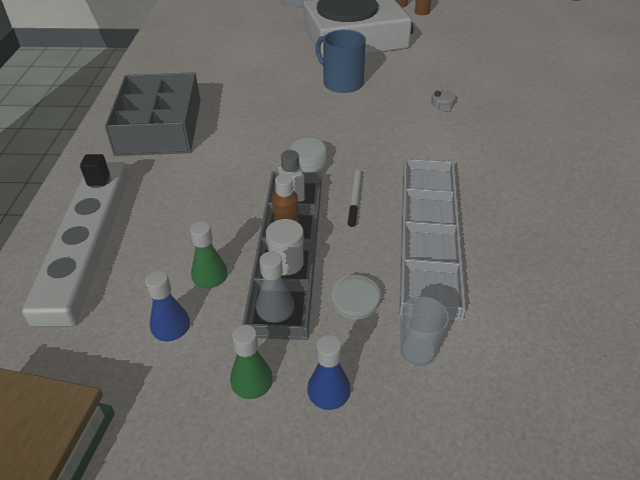

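The top view shows the grey rack at about (318,210), holding from left to right the clear flask (252,205), wide jar (297,208), amber bottle (344,205) and square bottle (383,206). The empty aluminium rack is at about (343,331). The blue flasks (238,133), (186,250) and green flasks (288,150), (193,197) all stand outside the rack, and there is a beaker at (215,312) and lids at (265,267) and (441,218). The side view agrees.

```bash
cat >h.py <<'E'
import numpy as np,cv2
from bench import monitor,optics,r
np.set_printoptions(precision=4,suppress=True)
def world(n,d):
    m=optics.camera_model(n);f=240/np.tan(np.radians(m["vertical_fov"]/2))
    v,u=np.mgrid[:480,:640]
    c=np.stack([(u-m["cx"])/f*d,(v-m["cy"])/f*d,d],-1)
    return (c-m["t"])@m["R"]
def rack(W,box):   # box u0,v0,u1,v1; rim points -> centre, yaw (of +y axis from world y)
    u0,v0,u1,v1=box;P=W[v0:v1,u0:u1].reshape(-1,3)
    P=P[(P[:,2]>.0185)&(P[:,2]<.03)]
    c,s,a=cv2.minAreaRect(P[:,:2].astype(np.float32)*1000)
    return P,c,s,a
E
python3 - <<'E'
from h import *
d=np.load("top0.npy");W=world("top",d)
print("table z",np.median(W[380:440,300:500,2]))
for n,b in(("from",(222,180,412,242)),("to",(243,296,442,366))):
    P,c,s,a=rack(W,b);print(n,len(P),c,s,a,np.median(P[:,2]))
for n,(u0,v0,u1,v1) in dict(flask=(236,185,270,225),jar=(279,188,316,228),round=(328,188,360,222),square=(368,188,400,222)).items():
    P=W[v0:v1,u0:u1].reshape(-1,3);zt=np.percentile(P[:,2],99.5);Q=P[P[:,2]>zt-.006]
    print(n,zt,len(Q),Q.mean(0),(Q.max(0)+Q.min(0))/2,np.ptp(Q,axis=0),P[:,2].max())
P=W[290:330,193:236].reshape(-1,3);Q=P[P[:,2]>.03];print("beaker",Q.min(0),Q.max(0))
D=np.load("side0.npy");S=world("side",D)
for n,(u0,v0,u1,v1) in dict(flask=(255,250,290,320),jar=(263,220,305,265),round=(272,168,300,220),square=(278,150,303,190)).items():
    P=S[v0:v1,u0:u1].reshape(-1,3);P=P[P[:,2]<.15];zt=np.percentile(P[:,2],98);Q=P[P[:,2]>zt-.004]
    print("side",n,zt,len(Q),(Q.max(0)+Q.min(0))/2,np.ptp(Q,axis=0))
E
```

```text
table z -0.000138906594226099
from 1812 (643.9205322265625, -15.309860229492188) (300.3172607421875, 79.06583404541016) 89.38524627685547 0.02374798685038765
to 1578 (444.68609619140625, -53.622955322265625) (300.52691650390625, 78.2289810180664) 85.78007507324219 0.02373550015917003
flask 0.10183915819449861 198 [0.6434 0.0907 0.1229] [0.5626 0.0495 0.5042] [0.1994 0.1126 0.8166] 0.912492145385463
jar 0.07436042164651051 609 [0.6403 0.0178 0.0773] [0.564  0.0175 0.4904] [0.2022 0.0485 0.8441] 0.912492145385463
round 0.0977304760787677 173 [ 0.6441 -0.0565  0.1131] [ 0.561  -0.038   0.5022] [0.1963 0.0624 0.8207] 0.912492145385463
square 0.912492145385463 10 [ 0.4629 -0.0068  0.9125] [ 0.4629 -0.0068  0.9125] [0. 0. 0.] 0.912492145385463
beaker [ 0.4498 -0.0068  0.0301] [0.5016 0.1719 0.9125]
side flask 0.09951017358641906 311 [0.647  0.0927 0.0982] [0.0249 0.0261 0.0055]
side jar 0.09953468985571723 228 [0.6454 0.0912 0.0985] [0.0217 0.0232 0.005 ]
side round 0.09550062415769109 170 [ 0.6464 -0.0589  0.0947] [0.022  0.0246 0.0057]
side square 0.09567207821258263 148 [ 0.6446 -0.0589  0.0947] [0.0183 0.0246 0.0057]
```

```bash
python3 - <<'E'
import cv2
a=cv2.imread("pics/top0.png")[180:370,180:445]
cv2.imwrite("pics/crop0.png",cv2.resize(a,None,fx=3,fy=3,interpolation=cv2.INTER_CUBIC))
E
```

```text
(no output)
```

View pics/crop0.png

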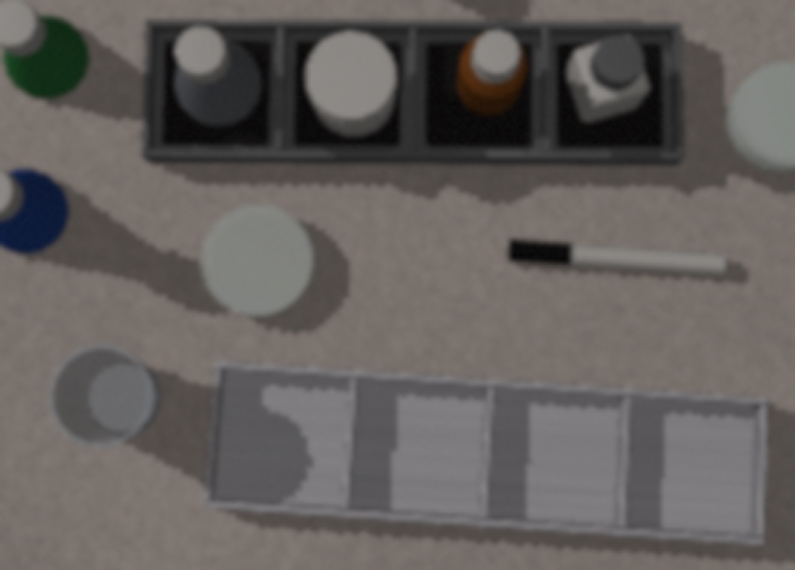

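The crop confirms it: clear flask, jar, amber bottle and square bottle are in the rack, and the aluminium bays are empty. Next I measure the cap centres cleanly.

```bash
python3 - <<'E'
from h import *
W={n:world(n,np.where(np.load(n+"0.npy")>0,np.load(n+"0.npy"),np.nan)) for n in("top","side")}
for n,y,zt in(("flask",.0945,.098),("jar",.02,.070),("round",-.055,.094),("square",-.126,.088)):
    for v in W:
        P=W[v].reshape(-1,3);m=(abs(P[:,0]-.645)<.035)&(abs(P[:,1]-y)<.035)&(abs(P[:,2]-zt)<.0035);Q=P[m]
        print(n,v,len(Q),np.median(Q,0),(Q.max(0)+Q.min(0))/2,np.ptp(Q,axis=0),cv2.minEnclosingCircle((Q[:,:2]*1000).astype(np.float32)))
P=W["top"][285:335,190:240].reshape(-1,3);Q=P[(P[:,2]>.02)&(P[:,2]<.2)];print("beaker",Q.min(0),Q.max(0))
E
```

```text
flask top 209 [0.6489 0.0937 0.098 ] [0.6495 0.0937 0.098 ] [0.0255 0.0244 0.0068] ((649.5652465820312, 93.66119384765625), 12.831068992614746)
flask side 325 [0.647  0.0949 0.0986] [0.6472 0.0929 0.0978] [0.0254 0.0264 0.0063] ((647.128662109375, 92.84479522705078), 13.304228782653809)
jar top 675 [0.642  0.0179 0.0701] [0.6415 0.018  0.07  ] [0.0476 0.0475 0.0066] ((641.4528198242188, 18.026927947998047), 23.92623519897461)
jar side 810 [0.6392 0.0193 0.0707] [0.6395 0.0164 0.0698] [0.0466 0.0502 0.0066] ((638.7655029296875, 16.569915771484375), 25.2674560546875)
round top 176 [ 0.6481 -0.058   0.094 ] [ 0.648  -0.0575  0.0939] [0.0223 0.0233 0.0067] ((648.4959716796875, -57.656272888183594), 11.942140579223633)
round side 180 [ 0.6463 -0.0569  0.0947] [ 0.6464 -0.0588  0.0938] [0.022  0.0246 0.0064] ((646.4981079101562, -58.842323303222656), 12.536073684692383)
square top 207 [ 0.6457 -0.1209  0.0879] [ 0.6459 -0.1209  0.0881] [0.0255 0.0249 0.0064] ((645.9646606445312, -121.48918151855469), 13.10734748840332)
square side 182 [ 0.6431 -0.1205  0.0887] [ 0.6432 -0.1222  0.0879] [0.0245 0.026  0.0067] ((643.6547241210938, -122.40496063232422), 13.424216270446777)
beaker [0.4498 0.1192 0.02  ] [0.5016 0.1719 0.0741]
```

```bash
python3 -m crank '[[[0,0,0],[0,0,-0.15]],[[0,0,0],[0,0,-0.15]],[[0,0,0],[0,0,-0.15]],[[0,0,0],[0,0,-0.15]],[[0,0,0],[0,0,-0.15]]]' 8.5 20
python3 -m crank '[[[0,0,0],[0,0,-0.15]],[[0,0,0],[0,0,-0.15]],[[0,0,0],[0,0,-0.15]],[[0,0,0],[0,0,-0.15]],[[0,0,0],[0,0,0]]]'
```

```text
clock: 0.6
tcp_pos: [0.1484, -0.6581, 0.2307]
orientation: [-2.772, -1.475, -0.0]
contact_force: [-0.1, -0.3, 1.0]
grip_width: 0.0849
gripper_force: 0.0
clock: 1.1
tcp_pos: [0.1482, -0.6582, 0.2307]
orientation: [-2.219, -2.223, -0.001]
contact_force: [0.4, 0.4, 0.4]
grip_width: 0.0847
gripper_force: 0.0
```

```bash
M='-m crank'
python3 -m crank '[[[2,1.3,0],[0,0,0]],[[3.75,2.5,0],[0,0,0]],[[3.75,2.5,0],[0,0,0]],[[3.75,2.5,0],[0,0,0]],[[3.75,2.5,0],[0,0,0]]]'
python3 -m crank '[[[3.75,2.5,0],[0,0,0]],[[3.75,2.5,0],[0,0,0]],[[3.75,2.5,0],[0,0,0]],[[3.75,2.5,0],[0,0,0]],[[3.75,2.5,0],[0,0,0]]]'
python3 -m crank '[[[3.75,2.5,0],[0,0,0]],[[3.75,2.5,0],[0,0,0]],[[3.75,2.5,0],[0,0,0]],[[3.75,2.5,0],[0,0,0]],[[3.75,2.5,0],[0,0,0]]]'
python3 -m crank '[[[3.75,2.5,0],[0,0,0]],[[3.75,2.5,0],[0,0,0]],[[3.75,2.5,0],[0,0,0]],[[3.75,2.5,0],[0,0,0]],[[1.75,1.2,0],[0,0,0]]]'
python3 -m crank '[[[0,0,0],[0,0,0]],[[0,0,0],[0,0,0]]]'
```

```text
clock: 1.6
tcp_pos: [0.262, -0.4867, 0.2311]
orientation: [-2.226, -2.217, -0.0]
contact_force: [0.4, -0.9, 0.1]
grip_width: 0.0848
gripper_force: 0.0
clock: 2.1
tcp_pos: [0.3867, -0.2991, 0.2314]
orientation: [2.226, 2.217, -0.0]
contact_force: [0.5, 0.9, -0.4]
grip_width: 0.085
gripper_force: 0.0
clock: 2.6
tcp_pos: [0.5116, -0.1117, 0.2313]
orientation: [2.226, 2.217, -0.0]
contact_force: [0.4, -0.5, -0.1]
grip_width: 0.0846
gripper_force: 0.0
clock: 3.1
tcp_pos: [0.6239, 0.0594, 0.2311]
orientation: [-2.219, -2.221, -0.003]
contact_force: [-0.9, 0.5, 0.5]
grip_width: 0.0848
gripper_force: 0.0
clock: 3.3
tcp_pos: [0.6224, 0.0544, 0.2307]
orientation: [-2.222, -2.22, 0.002]
contact_force: [0.2, -1.0, 0.1]
grip_width: 0.0854
gripper_force: 0.0
```

```bash
python3 -m crank '[[[2,1.3,0],[0,0,0]],[[1.9,1.3,2],[0,0,0]],[[0,0,4],[0,0,0]],[[0,0,4],[0,0,0]],[[0,0,3],[0,0,0]]]'
python3 -m crank '[[[0,0,2],[0,0,0]],[[0,0,1.2],[0,0,0]],[[0,0,0],[0,0,0]],[[0,0,0],[0,0,0]]]'
python3 -m crank '[[[0,0,0],[0,0,0]],[[0,0,0],[0,0,0]],[[0,0,0],[0,0,0]],[[0,0,0],[0,0,0]],[[0,0,0],[0,0,0]]]' 2 40
python3 -m crank '[[[0,0,0],[0,0,0]],[[0,0,0],[0,0,0]],[[0,0,0],[0,0,0]],[[0,0,0],[0,0,0]],[[0,0,0],[0,0,0]]]'
```

```text
clock: 3.8
tcp_pos: [0.6474, 0.0905, 0.0988]
orientation: [-2.225, -2.218, 0.005]
contact_force: [-0.1, 0.1, -0.4]
grip_width: 0.0853
gripper_force: 0.0
clock: 4.2
tcp_pos: [0.6493, 0.0928, 0.0703]
orientation: [2.221, 2.22, 0.001]
contact_force: [0.5, 0.4, -0.5]
grip_width: 0.0851
gripper_force: 0.0
clock: 4.7
tcp_pos: [0.6489, 0.0936, 0.0698]
orientation: [2.22, 2.222, 0.0]
contact_force: [-0.9, -0.6, 3.5]
grip_width: 0.0252
gripper_force: 39.1
clock: 5.2
tcp_pos: [0.6489, 0.0937, 0.0698]
orientation: [2.22, 2.222, 0.001]
contact_force: [-1.5, -0.6, 5.1]
grip_width: 0.0252
gripper_force: 39.3
```

```bash
python3 - <<'E'
from h import *
p,d=optics.grab_frame("side"); cv2.imwrite("pics/s1.png",p[:,:,::-1])
E
```

```text
(no output)
```

View pics/s1.png

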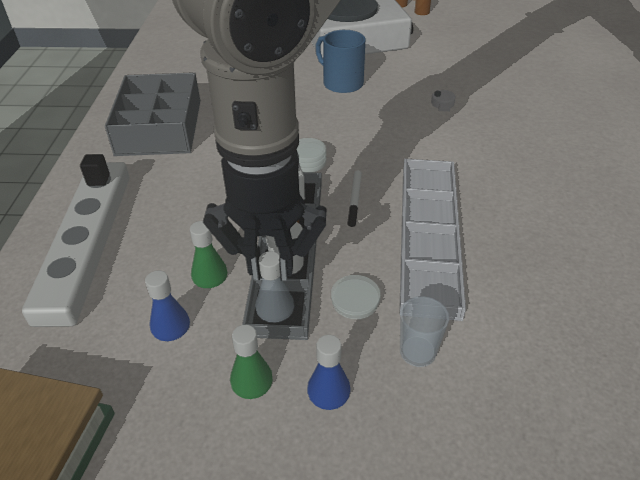

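The flask is held between the fingers by its stopper (270,265). I lift it and carry it to the rightmost bay.

```bash
python3 -m crank '[[[0,0,-0.5],[0,0,0]],[[0,0,-2],[0,0,0]],[[0,0,-3],[0,0,0]],[[0,0,-3],[0,0,0]],[[0,0,-2],[0,0,0]]]'
python3 -m crank '[[[-1.15,-0.97,0],[0,0,0]],[[-2.15,-1.77,0],[0,0,0]],[[-2.15,-1.77,0],[0,0,0]],[[-2.15,-1.77,0],[0,0,0]],[[-2.15,-1.77,0],[0,0,0]]]'
python3 -m crank '[[[-2.15,-1.77,0],[0,0,0]],[[-2.15,-1.77,0],[0,0,0]],[[-2.15,-1.77,0],[0,0,0]],[[-2.15,-1.77,0],[0,0,0]],[[-2.15,-1.77,0],[0,0,0]]]'
python3 -m crank '[[[-2.15,-1.77,0],[0,0,0]],[[-2.15,-1.77,0],[0,0,0]],[[-1,-0.8,0],[0,0,0]],[[0,0,0],[0,0,0]],[[0,0,0],[0,0,0]]]'
```

```text
clock: 5.75
tcp_pos: [0.6493, 0.0938, 0.1764]
orientation: [2.22, 2.222, 0.003]
contact_force: [0.4, -0.3, -1.1]
grip_width: 0.0244
gripper_force: 39.3
clock: 6.25
tcp_pos: [0.566, -0.006, 0.1727]
orientation: [-2.22, -2.221, 0.004]
contact_force: [-0.7, -0.7, -0.5]
grip_width: 0.0248
gripper_force: 39.4
clock: 6.75
tcp_pos: [0.4774, -0.1131, 0.173]
orientation: [-2.22, -2.22, 0.003]
contact_force: [-0.5, 0.2, -0.3]
grip_width: 0.0247
gripper_force: 39.4
clock: 7.25
tcp_pos: [0.436, -0.1646, 0.1737]
orientation: [-2.221, -2.221, 0.0]
contact_force: [0.0, 0.0, -0.3]
grip_width: 0.0251
gripper_force: 39.4
```

```bash
python3 -m crank '[[[0,0,1.5],[0,0,0]],[[0,0,2.5],[0,0,0]],[[0,0,2.5],[0,0,0]],[[0,0,2],[0,0,0]],[[0,0,1],[0,0,0]]]'
python3 -m crank '[[[0,0,0.5],[0,0,0]],[[0,0,0.3],[0,0,0]],[[0,0,0],[0,0,0]],[[0,0,0],[0,0,0]]]'
python3 -m crank '[[[0,0,0.2],[0,0,0]],[[0,0,0.1],[0,0,0]],[[0,0,0],[0,0,0]],[[0,0,0],[0,0,0]]]'
python3 -m crank '[[[0,0,0.1],[0,0,0]],[[0,0,0],[0,0,0]],[[0,0,0],[0,0,0]]]'
python3 - <<'E'
from h import *
p,d=optics.grab_frame("side"); cv2.imwrite("pics/s2.png",p[100:400,200:600,::-1])
E
```

```text
clock: 7.75
tcp_pos: [0.4362, -0.1632, 0.0776]
orientation: [-2.216, -2.223, 0.0]
contact_force: [-1.0, 0.3, -0.1]
grip_width: 0.0248
gripper_force: 39.4
clock: 8.15
tcp_pos: [0.4372, -0.1648, 0.072]
orientation: [2.22, 2.222, 0.001]
contact_force: [0.8, -0.5, -1.4]
grip_width: 0.0243
gripper_force: 39.4
clock: 8.55
tcp_pos: [0.4367, -0.1647, 0.0684]
orientation: [2.22, 2.222, 0.0]
contact_force: [1.6, -0.1, -0.0]
grip_width: 0.0249
gripper_force: 39.4
clock: 8.85
tcp_pos: [0.4366, -0.1647, 0.0673]
orientation: [-2.22, -2.223, 0.0]
contact_force: [-0.3, -0.6, -0.6]
grip_width: 0.0248
gripper_force: 39.4
```

View pics/s2.png

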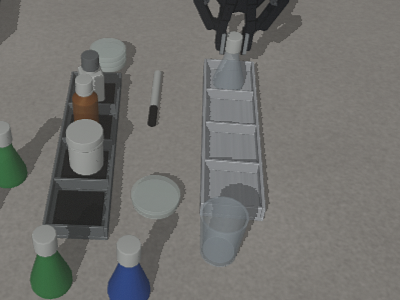

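The flask hangs in the rightmost aluminium bay at crop (232,65). I lower it until it touches, then release.

```bash
python3 -m crank '[[[0,0,0.1],[0,0,0]],[[0,0,0],[0,0,0]],[[0,0,0],[0,0,0]]]'
python3 -m crank '[[[0,0,0.1],[0,0,0]],[[0,0,0],[0,0,0]],[[0,0,0],[0,0,0]]]'
```

```text
clock: 9.2
tcp_pos: [0.4366, -0.1647, 0.0663]
orientation: [-2.22, -2.223, 0.0]
contact_force: [-0.3, -0.2, -0.2]
grip_width: 0.0252
gripper_force: 39.4
clock: 9.5
tcp_pos: [0.4367, -0.1648, 0.0657]
orientation: [2.22, 2.222, -0.0]
contact_force: [-2.0, 0.1, 5.2]
grip_width: 0.0249
gripper_force: 40.0
```

```bash
python3 -m crank '[[[0,0,0],[0,0,0]],[[0,0,0],[0,0,0]],[[0,0,0],[0,0,0]],[[0,0,0],[0,0,0]],[[0,0,0],[0,0,0]]]' 8.5
python3 -m crank '[[[0,0,-1],[0,0,0]],[[0,0,-2],[0,0,0]],[[0,0,-3],[0,0,0]],[[0,0,-3],[0,0,0]],[[0,0,-3],[0,0,0]]]'
python3 -m crank '[[[2.28,2.55,0],[0,0,0]],[[2.28,2.55,0],[0,0,0]],[[2.28,2.55,0],[0,0,0]],[[2.28,2.55,0],[0,0,0]],[[2.28,2.55,0],[0,0,0]]]'
python3 -m crank '[[[2.28,2.55,0],[0,0,0]],[[2.28,2.55,0],[0,0,0]],[[2.28,2.55,0],[0,0,0]],[[0,0,0],[0,0,0]],[[0,0,0],[0,0,0]]]'
python3 - <<'E'
from h import *
o=monitor.get_obs()
p,d=optics.grab_frame("wrist"); cv2.imwrite("pics/w3.png",p[:,:,::-1])
p,d=optics.grab_frame("top");W=world("top",np.where(d>0,d,np.nan)).reshape(-1,3)
Q=W[(abs(W[:,0]-.4366)<.035)&(abs(W[:,1]+.1647)<.035)&(abs(W[:,2]-.094)<.0035)]
print(len(Q),(Q.max(0)+Q.min(0))/2,np.ptp(Q,axis=0),o["tcp_pos"])
E
```

```text
clock: 10.0
tcp_pos: [0.4366, -0.1647, 0.0653]
orientation: [-2.22, -2.222, -0.0]
contact_force: [0.6, -0.7, 0.5]
grip_width: 0.0852
gripper_force: 0.0
clock: 10.5
tcp_pos: [0.4365, -0.1644, 0.1871]
orientation: [2.22, 2.223, 0.0]
contact_force: [0.7, -0.0, -0.4]
grip_width: 0.085
gripper_force: 0.0
clock: 11.0
tcp_pos: [0.5649, -0.0497, 0.1861]
orientation: [2.22, 2.222, 0.0]
contact_force: [0.5, -0.8, 0.6]
grip_width: 0.0853
gripper_force: 0.0
clock: 11.5
tcp_pos: [0.6403, 0.0187, 0.1856]
orientation: [-2.218, -2.224, -0.0]
contact_force: [1.1, -0.9, -0.9]
grip_width: 0.0852
gripper_force: 0.0Traceback (most recent call last):
  File "<stdin>", line 6, in <module>
    return umr_maximum(a, axis, None, out, keepdims, initial, where)
ValueError: zero-size array to reduction operation maximum which has no identity
```

View pics/w3.png

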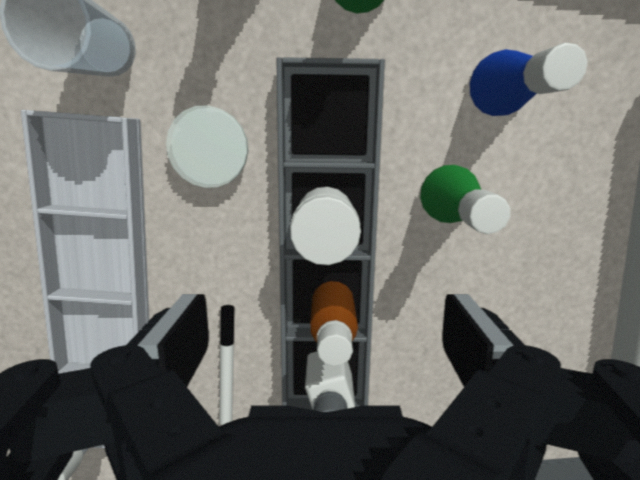

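The wrist view shows the jar lid (325,225) still in its bay, and the fingers straddle the rack. I go down on it.

```bash
python3 -m crank '[[[-0.1,0,1.5],[0,0,0]],[[0,0,3],[0,0,0]],[[0,0,3],[0,0,0]],[[0,0,3],[0,0,0]],[[0,0,2],[0,0,0]]]'
python3 -m crank '[[[0,0,1],[0,0,0]],[[0,0,0.7],[0,0,0]],[[0,0,0],[0,0,0]],[[0,0,0],[0,0,0]]]'
python3 -m crank '[[[0,0,0],[0,0,0]],[[0,0,0],[0,0,0]],[[0,0,0],[0,0,0]],[[0,0,0],[0,0,0]],[[0,0,0],[0,0,0]]]' 4 40
python3 -m crank '[[[0,0,-0.5],[0,0,0]],[[0,0,-1.5],[0,0,0]],[[0,0,-3],[0,0,0]],[[0,0,-3],[0,0,0]],[[0,0,-2],[0,0,0]]]'
python3 -m crank '[[[0,0,0],[0,0,0]],[[0,0,0],[0,0,0]]]'
```

```text
clock: 12.1
tcp_pos: [0.6382, 0.0152, 0.0572]
orientation: [-2.22, -2.22, 0.005]
contact_force: [0.0, -0.6, 0.3]
grip_width: 0.0849
gripper_force: 0.0
clock: 12.5
tcp_pos: [0.641, 0.0169, 0.0442]
orientation: [2.22, 2.222, 0.002]
contact_force: [-0.1, 0.4, 0.8]
grip_width: 0.0851
gripper_force: 0.0
clock: 13.0
tcp_pos: [0.6409, 0.017, 0.0442]
orientation: [2.22, 2.222, 0.001]
contact_force: [-1.6, -0.0, 4.7]
grip_width: 0.0466
gripper_force: 40.6
clock: 13.5
tcp_pos: [0.6413, 0.0173, 0.1465]
orientation: [2.219, 2.222, 0.004]
contact_force: [0.5, 0.1, -0.5]
grip_width: 0.0466
gripper_force: 41.2
clock: 13.7
tcp_pos: [0.6405, 0.0168, 0.1439]
orientation: [2.22, 2.222, 0.001]
contact_force: [-0.1, -0.1, -1.3]
grip_width: 0.047
gripper_force: 41.2
```

```bash
python3 -m crank '[[[-0.7,-1.2,0],[0,0,0]],[[-1.34,-2.48,0],[0,0,0]],[[-1.34,-2.48,0],[0,0,0]],[[-1.34,-2.48,0],[0,0,0]],[[-1.34,-2.48,0],[0,0,0]]]'
python3 -m crank '[[[-1.34,-2.48,0],[0,0,0]],[[-1.34,-2.48,0],[0,0,0]],[[-1.34,-2.48,0],[0,0,0]],[[-0.65,-1.28,0],[0,0,0]],[[0,0,0],[0,0,0]]]'
python3 -m crank '[[[0,0,1],[0,0,0]],[[0,0,2.5],[0,0,0]],[[0,0,2.5],[0,0,0]],[[0,0,2],[0,0,0]],[[0,0,1],[0,0,0]]]'
python3 -m crank '[[[0,0,0.6],[0,0,0]],[[0,0,0.3],[0,0,0]],[[0,0,0],[0,0,0]],[[0,0,0],[0,0,0]]]'
python3 -m crank '[[[0,0,0.2],[0,0,0]],[[0,0,0],[0,0,0]],[[0,0,0],[0,0,0]]]'
```

```text
clock: 14.2
tcp_pos: [0.5271, -0.0444, 0.1419]
orientation: [-2.219, -2.221, 0.003]
contact_force: [-0.9, -0.8, -1.7]
grip_width: 0.0465
gripper_force: 41.3
clock: 14.7
tcp_pos: [0.44, -0.0917, 0.1425]
orientation: [-2.222, -2.219, 0.004]
contact_force: [-0.1, 0.5, -1.2]
grip_width: 0.0466
gripper_force: 41.3
clock: 15.2
tcp_pos: [0.4422, -0.0892, 0.0511]
orientation: [-2.217, -2.223, 0.0]
contact_force: [-0.1, 0.2, 0.0]
grip_width: 0.0468
gripper_force: 41.3
clock: 15.6
tcp_pos: [0.4428, -0.0906, 0.0449]
orientation: [2.22, 2.222, 0.001]
contact_force: [-0.5, 0.1, -0.1]
grip_width: 0.0467
gripper_force: 41.3
clock: 15.9
tcp_pos: [0.4422, -0.0907, 0.0425]
orientation: [2.22, 2.222, 0.0]
contact_force: [0.2, 0.8, -0.4]
grip_width: 0.0466
gripper_force: 41.3
```

```bash
python3 -m crank '[[[0,0,0.1],[0,0,0]],[[0,0,0],[0,0,0]],[[0,0,0],[0,0,0]]]'
python3 -m crank '[[[0,0,0.1],[0,0,0]],[[0,0,0],[0,0,0]],[[0,0,0],[0,0,0]]]'
```

```text
clock: 16.2
tcp_pos: [0.4421, -0.0906, 0.0413]
orientation: [-2.22, -2.222, 0.0]
contact_force: [-0.4, -0.5, -0.6]
grip_width: 0.0463
gripper_force: 41.3
clock: 16.5
tcp_pos: [0.4421, -0.0906, 0.0402]
orientation: [-2.22, -2.222, 0.0]
contact_force: [-0.6, 0.2, -1.2]
grip_width: 0.0466
gripper_force: 41.3
```

```bash
python3 -m crank '[[[0,0,0.1],[0,0,0]],[[0,0,0],[0,0,0]],[[0,0,0],[0,0,0]]]'
python3 -m crank '[[[0,0,0],[0,0,0]],[[0,0,0],[0,0,0]],[[0,0,0],[0,0,0]],[[0,0,0],[0,0,0]],[[0,0,0],[0,0,0]]]' 8.5
python3 -m crank '[[[0,0,-1],[0,0,0]],[[0,0,-2.5],[0,0,0]],[[0,0,-4],[0,0,0]],[[0,0,-4],[0,0,0]],[[0,0,-3],[0,0,0]]]'
python3 -m crank '[[[0.46,2.93,0],[0,0,0]],[[0.46,2.93,0],[0,0,0]],[[0.46,2.93,0],[0,0,0]],[[0.46,2.93,0],[0,0,0]],[[0.46,2.93,0],[0,0,0]]]'
python3 -m crank '[[[0.46,2.93,0],[0,0,0]],[[0.46,2.93,0],[0,0,0]],[[0,0,0],[0,0,0]],[[0,0,0],[0,0,0]]]'
```

```text
clock: 16.8
tcp_pos: [0.4421, -0.0906, 0.0401]
orientation: [2.22, 2.222, -0.001]
contact_force: [-4.6, 0.5, 13.6]
grip_width: 0.047
gripper_force: 42.6
clock: 17.3
tcp_pos: [0.4421, -0.0906, 0.0392]
orientation: [-2.22, -2.222, 0.0]
contact_force: [0.1, 0.3, 0.0]
grip_width: 0.085
gripper_force: 0.0
clock: 17.8
tcp_pos: [0.4426, -0.0902, 0.1872]
orientation: [2.219, 2.222, 0.002]
contact_force: [0.5, -0.3, 0.5]
grip_width: 0.0852
gripper_force: 0.0
clock: 18.3
tcp_pos: [0.5896, -0.0672, 0.185]
orientation: [2.22, 2.223, 0.0]
contact_force: [0.5, -0.1, -0.8]
grip_width: 0.0855
gripper_force: 0.0
clock: 18.7
tcp_pos: [0.6469, -0.0578, 0.1844]
orientation: [-2.219, -2.223, 0.0]
contact_force: [0.3, -0.3, 0.7]
grip_width: 0.0851
gripper_force: 0.0
```

```bash
python3 - <<'E'
from h import *
p,d=optics.grab_frame("wrist"); cv2.imwrite("pics/w4.png",p[:,:,::-1])
W=world("side",optics.grab_frame("side")[1]).reshape(-1,3)
for n,x,y,z in(("flask",.4366,-.1647,.094),("jar",.442,-.0906,.066),("round",.6473,-.058,.094),("square",.6447,-.1215,.088)):
    Q=W[(abs(W[:,0]-x)<.035)&(abs(W[:,1]-y)<.03)&(abs(W[:,2]-z)<.0035)]
    if len(Q):print(n,len(Q),(Q.max(0)+Q.min(0))/2,np.ptp(Q,axis=0))
E
```

```text
flask 171 [ 0.4356 -0.1656  0.0937] [0.0247 0.0279 0.0064]
jar 638 [ 0.4418 -0.09    0.0659] [0.0474 0.0476 0.0067]
round 187 [ 0.6464 -0.0584  0.0938] [0.0222 0.0248 0.0065]
square 186 [ 0.6434 -0.1221  0.0876] [0.0248 0.0261 0.0059]
```

View pics/w4.png

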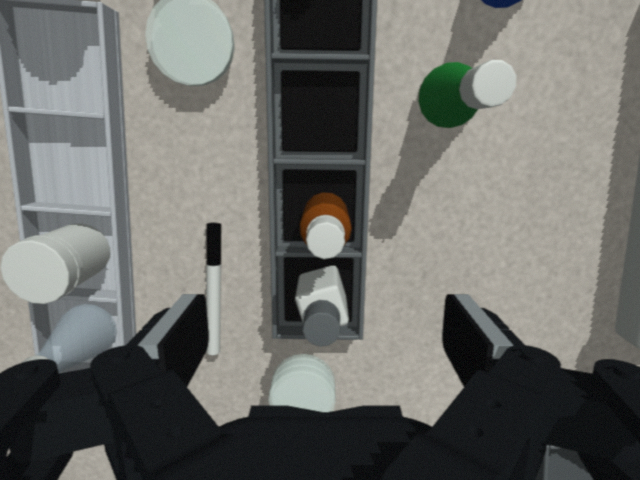

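The wrist view shows the jar (55,260) and the flask (75,335) standing in the aluminium rack, and the amber bottle's cap (325,237) next. I grasp and carry the amber bottle.

```bash
python3 -m crank '[[[0,0,1.5],[0,0,0]],[[0,0,3],[0,0,0]],[[0,0,3],[0,0,0]],[[0,0,2],[0,0,0]],[[0,0,1.2],[0,0,0]]]'
python3 -m crank '[[[0,0,0.8],[0,0,0]],[[0,0,0],[0,0,0]],[[0,0,0],[0,0,0]]]'
python3 -m crank '[[[0,0,0],[0,0,0]],[[0,0,0],[0,0,0]],[[0,0,0],[0,0,0]],[[0,0,0],[0,0,0]],[[0,0,0],[0,0,0]]]' 1.8 40
python3 -m crank '[[[0,0,0],[0,0,0]],[[0,0,0],[0,0,0]],[[0,0,-0.5],[0,0,0]],[[0,0,-1.5],[0,0,0]],[[0,0,-3],[0,0,0]]]'
python3 -m crank '[[[0,0,-3],[0,0,0]],[[0,0,-2],[0,0,0]],[[0,0,0],[0,0,0]],[[0,0,0],[0,0,0]]]'
```

```text
clock: 19.3
tcp_pos: [0.645, -0.0587, 0.0746]
orientation: [-2.219, -2.221, 0.004]
contact_force: [-0.4, -1.3, 0.1]
grip_width: 0.0849
gripper_force: 0.0
clock: 19.6
tcp_pos: [0.6477, -0.0581, 0.0701]
orientation: [2.22, 2.222, 0.001]
contact_force: [0.3, 0.6, 0.0]
grip_width: 0.085
gripper_force: 0.0
clock: 20.1
tcp_pos: [0.6474, -0.0582, 0.0697]
orientation: [2.22, 2.222, 0.0]
contact_force: [-0.5, -0.3, 3.3]
grip_width: 0.0226
gripper_force: 39.1
clock: 20.6
tcp_pos: [0.6455, -0.0583, 0.1182]
orientation: [-2.218, -2.22, 0.005]
contact_force: [0.4, 0.5, -0.6]
grip_width: 0.0226
gripper_force: 39.2
clock: 21.0
tcp_pos: [0.6472, -0.0583, 0.1698]
orientation: [2.22, 2.222, 0.001]
contact_force: [0.2, 0.2, -1.4]
grip_width: 0.0229
gripper_force: 39.2
```

```bash
python3 -m crank '[[[0.26,-1.25,0],[0,0,0]],[[0.52,-2.5,0],[0,0,0]],[[0.52,-2.5,0],[0,0,0]],[[0.52,-2.5,0],[0,0,0]],[[0.52,-2.5,0],[0,0,0]]]'
python3 -m crank '[[[0.52,-2.5,0],[0,0,0]],[[0.52,-2.5,0],[0,0,0]],[[0.52,-2.5,0],[0,0,0]],[[0.26,-1.23,0],[0,0,0]],[[0,0,0],[0,0,0]]]'
python3 -m crank '[[[0,0,1],[0,0,0]],[[0,0,2.5],[0,0,0]],[[0,0,2.5],[0,0,0]],[[0,0,2],[0,0,0]],[[0,0,1],[0,0,0]]]'
python3 -m crank '[[[0,0,0.6],[0,0,0]],[[0,0,0.3],[0,0,0]],[[0,0,0],[0,0,0]],[[0,0,0],[0,0,0]]]'
python3 -m crank '[[[0,0,0.2],[0,0,0]],[[0,0,0.1],[0,0,0]],[[0,0,0],[0,0,0]],[[0,0,0],[0,0,0]]]'
python3 -m crank '[[[0,0,0.1],[0,0,0]],[[0,0,0],[0,0,0]],[[0,0,0],[0,0,0]]]'
```

```text
clock: 21.5
tcp_pos: [0.5326, -0.0349, 0.1679]
orientation: [-2.219, -2.221, 0.003]
contact_force: [0.2, 0.3, -1.1]
grip_width: 0.0228
gripper_force: 39.3
clock: 22.0
tcp_pos: [0.4456, -0.0169, 0.1687]
orientation: [-2.219, -2.223, 0.003]
contact_force: [0.5, -0.7, -2.5]
grip_width: 0.0227
gripper_force: 39.3
clock: 22.5
tcp_pos: [0.4473, -0.0168, 0.0769]
orientation: [-2.219, -2.22, 0.002]
contact_force: [0.2, -0.6, -0.8]
grip_width: 0.0226
gripper_force: 39.3
clock: 22.9
tcp_pos: [0.448, -0.0168, 0.0709]
orientation: [2.22, 2.222, 0.001]
contact_force: [-0.2, -0.4, -0.7]
grip_width: 0.0229
gripper_force: 39.3
clock: 23.3
tcp_pos: [0.4474, -0.0168, 0.0674]
orientation: [2.22, 2.222, 0.0]
contact_force: [-0.5, 0.2, -0.8]
grip_width: 0.0226
gripper_force: 39.3
clock: 23.6
tcp_pos: [0.4474, -0.0168, 0.0663]
orientation: [-2.22, -2.223, 0.0]
contact_force: [-0.5, -0.0, -1.1]
grip_width: 0.0227
gripper_force: 39.3
```

```bash
python3 -m crank '[[[0,0,0.1],[0,0,0]],[[0,0,0],[0,0,0]],[[0,0,0],[0,0,0]]]'
python3 -m crank '[[[0,0,0],[0,0,0]],[[0,0,0],[0,0,0]],[[0,0,0],[0,0,0]],[[0,0,0],[0,0,0]],[[0,0,0],[0,0,0]]]' 8.5
python3 -m crank '[[[0,0,-1],[0,0,0]],[[0,0,-2],[0,0,0]],[[0,0,-3],[0,0,0]],[[0,0,-3],[0,0,0]],[[0,0,-3],[0,0,0]]]'
python3 -m crank '[[[-1.31,2.47,0],[0,0,0]],[[-1.31,2.47,0],[0,0,0]],[[-1.31,2.47,0],[0,0,0]],[[-1.31,2.47,0],[0,0,0]],[[-1.31,2.47,0],[0,0,0]]]'
python3 -m crank '[[[-1.31,2.47,0],[0,0,0]],[[-1.31,2.47,0],[0,0,0]],[[-1.31,2.47,0],[0,0,0]],[[0,0,0],[0,0,0]],[[0,0,0],[0,0,0]]]'
```

```text
clock: 23.9
tcp_pos: [0.4475, -0.0167, 0.0656]
orientation: [2.22, 2.222, 0.0]
contact_force: [-1.9, -0.0, 6.1]
grip_width: 0.0228
gripper_force: 39.9
clock: 24.4
tcp_pos: [0.4474, -0.0168, 0.0652]
orientation: [-2.22, -2.222, -0.0]
contact_force: [0.7, 0.2, -0.9]
grip_width: 0.0854
gripper_force: 0.0
clock: 24.9
tcp_pos: [0.4471, -0.0165, 0.187]
orientation: [-2.22, -2.223, -0.0]
contact_force: [-0.2, -1.3, 0.0]
grip_width: 0.085
gripper_force: 0.0
clock: 25.4
tcp_pos: [0.5718, -0.0828, 0.1861]
orientation: [2.22, 2.222, 0.0]
contact_force: [-0.4, -0.4, -0.5]
grip_width: 0.0853
gripper_force: 0.0
clock: 25.9
tcp_pos: [0.6449, -0.1213, 0.1855]
orientation: [-2.22, -2.221, -0.001]
contact_force: [0.0, 0.9, -1.1]
grip_width: 0.0852
gripper_force: 0.0
```

```bash
python3 - <<'E'
from h import *
W=world("side",optics.grab_frame("side")[1]).reshape(-1,3)
for n,x,y,z in(("flask",.4366,-.1647,.094),("jar",.442,-.0906,.066),("round",.4474,-.0168,.09),("square",.6447,-.1215,.088)):
    Q=W[(abs(W[:,0]-x)<.035)&(abs(W[:,1]-y)<.03)&(abs(W[:,2]-z)<.0035)]
    if len(Q):print(n,len(Q),(Q.max(0)+Q.min(0))/2,np.ptp(Q,axis=0))
E
```

```text
flask 172 [ 0.4357 -0.1646  0.0938] [0.0245 0.0252 0.0066]
jar 633 [ 0.4417 -0.0903  0.066 ] [0.0472 0.0489 0.0067]
round 210 [ 0.4468 -0.0177  0.0897] [0.0239 0.0257 0.0065]
square 186 [ 0.6436 -0.1217  0.0879] [0.0247 0.026  0.0068]
```

All three stand in their bays. Last is the square bottle, gripped by its cap.

```bash
python3 -m crank '[[[0,0,1.5],[0,0,0]],[[0,0,3],[0,0,0]],[[0,0,3],[0,0,0]],[[0,0,2.5],[0,0,0]],[[0,0,1.2],[0,0,0]]]'
python3 -m crank '[[[0,0,0.8],[0,0,0]],[[0,0,0],[0,0,0]],[[0,0,0],[0,0,0]]]'
python3 -m crank '[[[0,0,0],[0,0,0]],[[0,0,0],[0,0,0]],[[0,0,0],[0,0,0]],[[0,0,0],[0,0,0]],[[0,0,0],[0,0,0]]]' 2 40
python3 -m crank '[[[0,0,0],[0,0,0]],[[0,0,0],[0,0,0]],[[0,0,-0.5],[0,0,0]],[[0,0,-1.5],[0,0,0]],[[0,0,-3],[0,0,0]]]'
python3 -m crank '[[[0,0,-3],[0,0,0]],[[0,0,-3],[0,0,0]],[[0,0,0],[0,0,0]],[[0,0,0],[0,0,0]]]'
```

```text
clock: 26.45
tcp_pos: [0.6424, -0.1208, 0.0702]
orientation: [-2.217, -2.221, 0.004]
contact_force: [-0.3, -0.6, -0.4]
grip_width: 0.0847
gripper_force: 0.0
clock: 26.75
tcp_pos: [0.6457, -0.1213, 0.0663]
orientation: [2.219, 2.222, 0.002]
contact_force: [0.6, -0.2, 0.6]
grip_width: 0.0849
gripper_force: 0.0
clock: 27.25
tcp_pos: [0.6452, -0.1215, 0.0657]
orientation: [2.22, 2.222, 0.0]
contact_force: [-1.4, 0.4, 3.7]
grip_width: 0.0247
gripper_force: 39.2
clock: 27.75
tcp_pos: [0.6433, -0.1213, 0.1142]
orientation: [-2.217, -2.22, 0.004]
contact_force: [0.3, -0.0, -0.9]
grip_width: 0.0249
gripper_force: 39.3
clock: 28.15
tcp_pos: [0.6455, -0.1214, 0.1766]
orientation: [2.219, 2.221, 0.002]
contact_force: [-0.0, -0.4, -1.0]
grip_width: 0.0245
gripper_force: 39.3
```

```bash
python3 -m crank '[[[0.9,-1,0],[0,0,0]],[[1.8,-1.92,0],[0,0,0]],[[1.8,-1.92,0],[0,0,0]],[[1.8,-1.92,0],[0,0,0]],[[1.8,-1.92,0],[0,0,0]]]'
python3 -m crank '[[[1.8,-1.92,0],[0,0,0]],[[1.8,-1.92,0],[0,0,0]],[[1.8,-1.92,0],[0,0,0]],[[1.8,-1.92,0],[0,0,0]],[[1.8,-1.92,0],[0,0,0]]]'
python3 -m crank '[[[0.75,-0.95,0],[0,0,0]],[[0,0,0],[0,0,0]],[[0,0,0],[0,0,0]]]'
python3 -m crank '[[[0,0,1.5],[0,0,0]],[[0,0,2.5],[0,0,0]],[[0,0,2.5],[0,0,0]],[[0,0,2.5],[0,0,0]],[[0,0,1],[0,0,0]]]'
python3 -m crank '[[[0,0,0.6],[0,0,0]],[[0,0,0.3],[0,0,0]],[[0,0,0],[0,0,0]],[[0,0,0],[0,0,0]]]'
python3 -m crank '[[[0,0,0.2],[0,0,0]],[[0,0,0],[0,0,0]],[[0,0,0],[0,0,0]]]'
```

```text
clock: 28.65
tcp_pos: [0.5555, -0.0392, 0.1739]
orientation: [-2.218, -2.221, 0.003]
contact_force: [-0.1, 0.7, -1.8]
grip_width: 0.0247
gripper_force: 39.4
clock: 29.15
tcp_pos: [0.4593, 0.0502, 0.1741]
orientation: [-2.219, -2.222, 0.003]
contact_force: [0.2, 0.5, -0.5]
grip_width: 0.0244
gripper_force: 39.4
clock: 29.45
tcp_pos: [0.4528, 0.0562, 0.1751]
orientation: [2.221, 2.222, -0.001]
contact_force: [0.9, -1.1, -0.5]
grip_width: 0.0244
gripper_force: 39.4
clock: 29.95
tcp_pos: [0.4521, 0.0556, 0.0731]
orientation: [-2.221, -2.219, 0.004]
contact_force: [0.1, -0.9, -0.8]
grip_width: 0.0248
gripper_force: 39.4
clock: 30.35
tcp_pos: [0.4533, 0.057, 0.067]
orientation: [2.22, 2.222, 0.002]
contact_force: [-0.7, 0.9, -0.9]
grip_width: 0.0247
gripper_force: 39.4
clock: 30.65
tcp_pos: [0.4527, 0.0569, 0.0645]
orientation: [2.22, 2.222, 0.0]
contact_force: [0.9, -0.9, -0.5]
grip_width: 0.0246
gripper_force: 39.4
```

```bash
python3 -m crank '[[[0,0,0.1],[0,0,0]],[[0,0,0],[0,0,0]],[[0,0,0],[0,0,0]]]'
python3 -m crank '[[[0,0,0.1],[0,0,0]],[[0,0,0],[0,0,0]],[[0,0,0],[0,0,0]]]'
python3 -m crank '[[[0,0,0.1],[0,0,0]],[[0,0,0],[0,0,0]],[[0,0,0],[0,0,0]]]'
```

```text
clock: 30.95
tcp_pos: [0.4526, 0.0569, 0.0633]
orientation: [-2.22, -2.223, 0.0]
contact_force: [-0.0, 0.7, -0.5]
grip_width: 0.0244
gripper_force: 39.4
clock: 31.25
tcp_pos: [0.4526, 0.0569, 0.0622]
orientation: [-2.22, -2.223, 0.0]
contact_force: [0.4, 0.3, -0.7]
grip_width: 0.0245
gripper_force: 39.4
clock: 31.55
tcp_pos: [0.4528, 0.057, 0.0616]
orientation: [2.22, 2.222, 0.0]
contact_force: [-1.4, 0.1, 5.7]
grip_width: 0.0246
gripper_force: 40.0
```

Touched the floor. I release, lift, and back off over the empty space to look.

```bash
python3 -m crank '[[[0,0,0],[0,0,0]],[[0,0,0],[0,0,0]],[[0,0,0],[0,0,0]],[[0,0,0],[0,0,0]],[[0,0,0],[0,0,0]]]' 8.5
python3 -m crank '[[[0,0,-1],[0,0,0]],[[0,0,-2],[0,0,0]],[[0,0,-3],[0,0,0]],[[0,0,-4],[0,0,0]],[[0,0,-4],[0,0,0]]]'
python3 -m crank '[[[3,2.5,0],[0,0,0]],[[3,2.5,0],[0,0,0]],[[3,2.5,0],[0,0,0]],[[3,2.5,0],[0,0,0]],[[3,2.5,0],[0,0,0]]]'
python3 -m crank '[[[2,1.5,0],[0,0,0]],[[2,1.5,0],[0,0,0]],[[0,0,0],[0,0,0]],[[0,0,0],[0,0,0]],[[0,0,0],[0,0,0]]]'
python3 - <<'E'
from h import *
p,d=optics.grab_frame("side"); W=world("side",d).reshape(-1,3); cv2.imwrite("pics/s5.png",p[:,:,::-1])
th=-.0736;R=np.array([[np.cos(th),-np.sin(th)],[np.sin(th),np.cos(th)]])
for n,x,y,z in(("flask",.4366,-.1647,.094),("jar",.442,-.0906,.066),("round",.4474,-.0168,.09),("square",.4528,.057,.084)):
    Q=W[(abs(W[:,0]-x)<.035)&(abs(W[:,1]-y)<.03)&(abs(W[:,2]-z)<.0035)]
    c=(Q.max(0)+Q.min(0))/2;print(n,len(Q),c,np.ptp(Q,axis=0),"rack",(c[:2]-[.4447,-.0536])@R)
E
```

```text
clock: 32.05
tcp_pos: [0.4526, 0.0569, 0.0613]
orientation: [-2.22, -2.223, 0.0]
contact_force: [0.6, 0.6, 0.2]
grip_width: 0.0848
gripper_force: 0.0
clock: 32.55
tcp_pos: [0.452, 0.0572, 0.2031]
orientation: [-2.219, -2.223, 0.0]
contact_force: [0.7, 0.3, 0.0]
grip_width: 0.0849
gripper_force: 0.0
clock: 33.05
tcp_pos: [0.5783, 0.2081, 0.202]
orientation: [2.221, 2.222, 0.0]
contact_force: [0.9, -0.1, 0.4]
grip_width: 0.085
gripper_force: 0.0
clock: 33.55
tcp_pos: [0.607, 0.246, 0.2015]
orientation: [2.221, 2.222, -0.001]
contact_force: [-0.4, -0.3, 0.3]
grip_width: 0.0849
gripper_force: 0.0
flask 168 [ 0.4354 -0.1643  0.0938] [0.0247 0.0263 0.0061] rack [-0.0011 -0.1111]
jar 627 [ 0.4416 -0.0897  0.066 ] [0.0474 0.0488 0.0069] rack [-0.0004 -0.0363]
round 212 [ 0.4467 -0.017   0.0897] [0.0237 0.0244 0.0064] rack [-0.0007  0.0367]
square 292 [0.452  0.0564 0.0837] [0.0249 0.0264 0.0061] rack [-0.0008  0.1102]
```

View pics/s5.png

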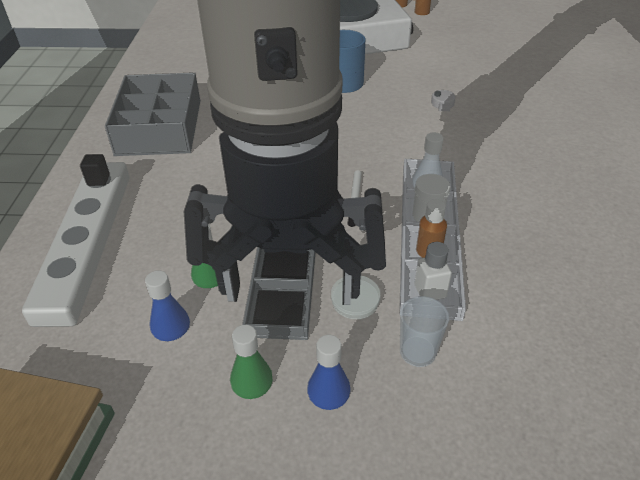

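The side view shows all four upright in the aluminium rack: square bottle (436,260), amber bottle (432,232), jar (432,195) and flask (432,155). The measured cap centres are within about 1 mm of the bay centres, and the arm is clear of everything.

```bash
python3 -c "
from bench import r
print(r.hand_in())"
```

```text
the job is handed in; nothing more can be done
None
```

I moved all four containers to the aluminium rack in reverse order and handed the job in at about 34 s; each stands upright within about 1 mm of its bay centre, though the hand-in did not report a verdict.

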